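# Clamp the shaft and hold the depth stop on its third click

### The job

Get the drilling jig ready: slide its sliding jaw shut until the turned brass shaft is squeezed firmly between both jaws, and leave it shut. Then turn the black wing knob of the turret depth stop clockwise (seen from above) from its home stop, counting the clicks to the third stop and never going on past it, and finish while still gripping the knob there, so that drilling cannot shake it round. Leave the wrench, screwdriver and socket where they lie.

Things in the scene. Friction and masses are not known exactly. Their poses are not given: they have to be found in the camera images.
- jig: fixed steel base plate of the drilling jig, 150 (x) x 340 (y) x 12 mm, bolted to the bench; origin at the centre of its underside (bench level), x and y along its sides, z up. It carries the two jaws on its -y half and the turret depth stop on its +y half
- fixed_jaw: dark steel face of the blue fixed jaw, which does not move (blue jaw block 60 mm along jig x, 18 mm thick, top 60 mm above the bench); origin at the middle of the lower edge of its clamping face, 14 mm above the bench. Its clamping face is 50 mm wide along jig x and 42 mm high and looks along jig +y
- jaw (a joint): sliding jaw of aluminium on a guide along jig y: the value is the gap between the two jaw faces in m; 0 is fully shut, it grows as the jaw slides along jig +y, at most 0.080; starts open 0.058 to 0.078; 0.032 when both jaws touch the shaft. Slides with about 2 N of friction and stays where it is left
- jaw_pad: dark steel face of the sliding jaw, which moves with it (50 mm along jig x, 42 mm high, top 57 mm above the bench); origin at the middle of the lower edge of its clamping face, 12 mm above the bench; the face looks along jig -y, towards the fixed jaw
- jaw_tab (a point): point in the red upright tab that moves the sliding jaw: tab 20 mm along jig x, 24 mm along jig y, top 12 mm above this point and 70 mm above the bench, foot on the carriage (36 mm wide along jig x, top 32 mm above the bench). The point lies 42 mm behind (jig +y of) the jaw's face; axes as the jig's. Gripped across jig x, the fingers clear the jaws
- shaft: loose turned brass shaft standing upright on the jig plate between the jaws, 0.35 kg: 32 mm diameter up to 50 mm, then 22 mm diameter up to its full height of 74 mm; origin at the centre of its underside, 12 mm above the bench. It starts up to 16 mm away from the fixed jaw and is pushed along by the sliding jaw
- turret: fixed round green housing of the depth stop, 88 mm diameter, 18 mm high, on the jig plate, with a yellow pointer post (12 mm square, top 46 mm above the bench) 52 mm from its axis along its own -x; origin at the centre of its underside, 12 mm above the bench; z up on the knob's axis
- index (a joint): angle of the wing knob and its stop disc, rad, clockwise from above; 0 is the home stop (end of travel, the start); detents click in every 0.40 rad: first stop 0.40, second 0.80, third 1.20, fourth 1.60, end of travel 2.00. It resists with up to 0.20 N m, then past half way (0.20 rad after a stop) snaps on into the next stop, and stays there
- wing: black wing of the knob, 50 mm along its x, 14 mm along its y, 36 mm high, 58 to 94 mm above the bench; origin under its centre, on the axis. At home its x is the turret's x. White mark towards its -x end. On the disc below, 34 mm from the axis, 0.40 rad apart, six studs (to 52 mm above the bench) come to the yellow pointer in turn: red at home, dark at stops one to five
- wing_grip (a point): point on the knob's axis in the middle of the black wing, 78 mm above the bench, 16 mm under the wing's top; axes as the wing's: close the fingers along its y (14 mm)
- wrench: loose steel combination wrench, 180 mm long, 8 mm thick, lying on the bench on the robot's side of the jig; origin at the middle of its underside, x along it; not to be disturbed
- screwdriver: loose screwdriver, 200 mm long, red handle of 26 mm diameter, lying on the bench beyond the jig; origin under its middle, x along it, tip to +x; not to be disturbed
- socket: loose steel socket, a tube of 28 mm diameter and 30 mm high, upright on the bench beyond the jig's -y end; origin at the centre of its underside; not to be disturbed
Mind the look-alikes: they are no part of the job. Several things have the shape of the shaft; the one meant has the colours described above.

How it is judged:
On the way, in this order (a step that is already met when the one before it is completed fails the run):
1. the shaft is squeezed between both jaws (more than 3 N on each) (contact force between each of jaw_pad, fixed_jaw and shaft above 3 N), for 0.05 s.
2. then the knob, in the fingers, is turned off home over the first click (value of joint index above 0.3 rad and contact force between the fingers and wing above 1 N), for 0.02 s.
At the end, for the whole second after the job is handed in: fingers gripping the wing (over 3 N), knob at rest within 0.1 rad of the third stop (1.20 rad); shaft upright (within 0.1 rad) between the shut jaws: gap 29.5 to 34.5 mm, shaft within about 3 mm of the fixed jaw and 20 mm of the middle of its face (value of joint index between 1.1 and 1.3 rad and velocity of joint index between -0.1 and 0.1 rad/s and contact force between the fingers and wing above 3 N and value of joint jaw between 0.0295 and 0.0345 m and angle between shaft's own z axis and vertical below 0.1 rad and y of shaft in the frame of fixed_jaw between 0.0135 and 0.0195 m and x of shaft in the frame of fixed_jaw between -0.02 and 0.02 m); the arm keeps its last pose, push and grip.
It fails at once if the knob runs past the third stop (more than half way to the fourth) (value of joint index above 1.4 rad).
It fails at once if the wrench is moved more than 30 mm (distance of wrench from where it was at the start of the episode above 0.03 m).
It fails at once if the screwdriver is moved more than 30 mm (distance of screwdriver from where it was at the start of the episode above 0.03 m).
It fails at once if the socket is moved more than 30 mm (distance of socket from where it was at the start of the episode above 0.03 m).
It also fails if it takes over 58 s, if anything falls off the work surface, if the arm or the gripper's body presses on something with over 40 N, if the wrist force passes 120 N, or if a joint passes its speed limit or range.

### The arm

A 6-joint arm with a two-finger parallel gripper is mounted at the origin on the work surface. World frame = base frame: x ahead of the robot, y to its left, z up, the work surface at z = 0. Lengths are in m, angles in rad, forces in N, time in s.
With the tool pointing down it reaches from about 0.25 to 0.775 m from the base axis. Payload 4 kg.
Tool frame: the origin (TCP) lies on the mounting face of the last link; the fingertips stand 199 mm ahead of it and the grasp point (between the pads) lies 180 mm ahead of it; x points along the fingers, y is the direction in which the jaws open and shut, and the axes are right-handed (so a half turn about x gives the same grasp; the last joint's range is limited). The gripper opens to 94 mm and grips with 3 to 60 N. Pads are 16 mm wide; open, the fingers measure 119 mm over their backs; the gripper's body (75 mm by 177 mm) begins 78 mm behind the grasp point.
Start: joints at [-0.103, 0.087, 1.371, -0, 1.684, -0.103], TCP at [0.55, -0, 0.405] pointing down, gripper open.
Joint ranges: [-3.1, 3.1], [-0.76, 2.03], [0.27, 2.55], [-1.08, 4.22], [0.17, 2.65], [-2.57, 2.57]. Speed limits (rad/s): [2.79, 2.79, 3.14, 3.14, 3.14, 3.14].

### API

Orientations are given as [roll, pitch, yaw] about the fixed x, y, z axes, in that order (R = Rz(yaw) Ry(pitch) Rx(roll)).
In Python, from bench import robot gives the robot as it stands. The module is installed in compiled form; this text tells all that it offers.
- The arm moves only by the shell command python3 -m pendant 'ROWS'. ROWS is a JSON object of lists of equal length, an entry for each row: "turn": the turn, a rotation vector about the world's x, y, z in rad, a list of three; "delta_pos": the shift along the world's x, y, z in cm, a list of three; "gripper": the finger opening in cm, from 0 to 9.4. In form: {"turn": [[ax, ay, az], ...], "delta_pos": [[dx, dy, dz], ...], "gripper": [gripper, ...]}. A call has 1 to 8 rows; each row shifts and turns the commanded pose from where the row before left it; what a row does not reach is not made up. A row lasts 1/8 s, in which the tool goes at most 62.5 mm and 10.7 degrees, less where a joint would pass 70% of its speed; a pose out of reach is approached as far as the arm can. A call with a gripper value outside its range is refused whole. The fingers move at their own pace and stop on an object; the grip force is fixed at half the most. Time passes only in rows, so rows that do not move let the fingers close. It gives the time, the measured TCP pose, the force and the opening at its end, in the units of the state.
- robot.get_obs(): the state, without advancing time (a new reading comes with each control period).
- robot.snapshot(name): name is "scene" or "side" or "wrist"; returns (picture, depth): 384x512x3 uint8, red, green, blue; 384x512 float32, m along the optical axis (not along the pixel's ray), 0 where there is no reading.
- robot.camera_params(name): a dict with "vertical_fov" (degrees; the focal length in pixels is half the picture's height over the tangent of half this angle, whatever the lens; pixels are square), "cx", "cy" (the principal point, pixels), "R" (3x3) and "t" (3): a world point X has camera coordinates R X + t; the wrist camera has in their place "T_tool_cam" (4x4, takes a point from camera to tool coordinates, whose origin is the TCP and whose axes are the tool frame's). Camera axes: x right, y down, z forward; pixel columns grow to the right and rows downward; lengths in m; the calibration is good to about 2 mm. The wrist camera is an equidistant fisheye: a pixel r from the principal point sees the ray r / f radians off the axis. A picture is of the moment at which its call begins: read the wrist's pose just before it. camera_params takes no time and is no camera call.
- robot.close_job(): hands the job in, once; it reports no verdict.
The state is a dict: "time": time; "joint_positions": joint angles; "qvel": joint speeds; "joint_torque": joint torques, N m; "tool_pos": TCP position; "ee_rot": TCP orientation; "wrist_force": force on the tool from outside, world axes, zero at the start; "wrist_torque": the same for the moment, N m; "width": finger opening in m.
Only numpy, scipy, OpenCV 4.12 (cv2) and the standard library are available. Lean on these libraries where they do the work, as an engineer would, in place of code of your own. Each camera call takes 0.05 s, during which the arm holds its last target. There are 200 camera calls.

## Working session

There is one attempt and no reset: what is moved stays moved. The work goes in short steps, Python scripts to look and compute and a shell command to move; the robot and the scene stay as the last step left them, time stands still between calls to the robot, and variables do not carry over. Pictures are saved under pics/ and viewed, about 8 in all and at most 12, crops included, and the job is handed in when it is done.

```bash
mkdir -p pics
cat > h.py <<'E'
import numpy as np, cv2
from bench import robot
def snap(n,tag):
    o=robot.get_obs(); im,d=robot.snapshot(n)
    cv2.imwrite(f'pics/{tag}.png',im[:,:,::-1]); np.savez(f'{tag}.npz',im=im,d=d,pos=o['tool_pos'],rot=o['ee_rot']); return im,d
def pts(n,d):
    p=robot.camera_params(n);f=d.shape[0]/2/np.tan(np.radians(p['vertical_fov'])/2)
    v,u=np.mgrid[:d.shape[0],:d.shape[1]]
    c=np.dstack([(u-p['cx'])/f*d,(v-p['cy'])/f*d,d])
    return (c-np.array(p['t']))@np.array(p['R'])
E
python3 - <<'E'
from h import *
a,_=snap('scene','s0');b,_=snap('side','d0')
print(robot.get_obs())
for n in('scene','side'):print(robot.camera_params(n))
cv2.imwrite('pics/both.png',cv2.resize(np.hstack([a,b])[:,:,::-1],(800,300)))
E
```

```text
{'time': 0.1, 'joint_positions': array([-1.03096153e-01,  8.79083876e-02,  1.37206699e+00, -3.72548964e-05,
        1.68359263e+00, -1.03104653e-01]), 'qvel': array([ 0.0003413 , -0.00094105, -0.00288467, -0.00110617, -0.00019732,
        0.00054455]), 'joint_torque': array([ 2.25695316e-03, -3.41256917e+01, -3.03301656e+01,  7.19034858e-02,
        3.05556308e-02, -9.49158243e-05]), 'tool_pos': array([5.49911768e-01, 9.89350764e-07, 4.03624237e-01]), 'ee_rot': array([-1.65515901,  1.56882062,  3.05723432]), 'wrist_force': array([ 0.00130351,  0.13239448, -0.48517058]), 'wrist_torque': array([-0.00442403, -0.04096896, -0.05281158]), 'width': 0.09425074234740018}
{'vertical_fov': 50.362507346307915, 'cx': 260.54060471877244, 'cy': 190.29082489744437, 'R': array([[ 0.8984514 ,  0.4388598 , -0.01368032],
       [ 0.34167248, -0.71837511, -0.60596792],
       [-0.27576256,  0.53975853, -0.79537144]]), 't': array([-0.52386674, -0.19892691,  0.97010803])}
{'vertical_fov': 44.75938529757125, 'cx': 249.13514295033383, 'cy': 194.44969313873236, 'R': array([[-0.70636914, -0.70775915, -0.01093713],
       [-0.5034696 ,  0.51322184, -0.69506957],
       [ 0.49755502, -0.48546918, -0.71885929]]), 't': array([0.38276399, 0.35745952, 0.55187818])}
```

View pics/s0.png

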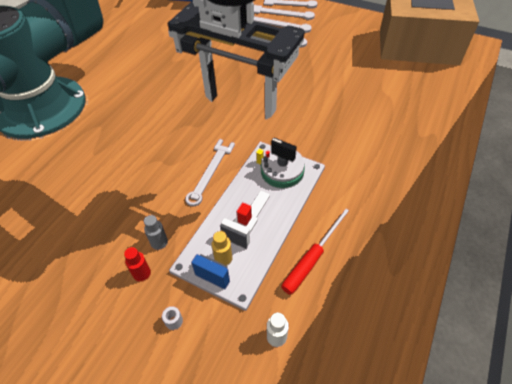

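View pics/d0.png

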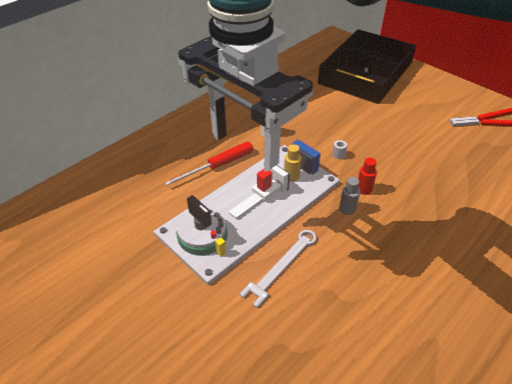

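The scene view shows several shaft-shaped things: brass at (221,248) between the jaws, grey at (155,232), red at (137,264) and white at (277,329). The brass one fits the colour and the place. The red tab is at (244,213), the wing at (283,150), the yellow post at (260,157) and the blue jaw at (210,271). The side view agrees. Next I measure and make the enlarged crop.

Run:
```python
from h import *
ims=[]
for n,t,box in(('scene','s0',(130,165,170,180)),('side','d0',(150,135,200,150))):
    z=np.load(t+'.npz');im,d=z['im'],z['d'];P=pts(n,d);hsv=cv2.cvtColor(im,cv2.COLOR_RGB2HSV)
    H,S,V=[hsv[...,i].astype(int) for i in range(3)];ok=d>0
    X=P[...,0];Y=P[...,1];Z=P[...,2]
    if n=='scene':roi=(slice(135,310),slice(170,330))
    else: roi=(slice(140,280),slice(150,345))
    m0=np.zeros_like(ok);m0[roi]=1;m0&=ok
    def rep(nm,m):
        m=m&m0
        if m.sum()<4:print(n,nm,'few');return
        v,u=np.nonzero(m);q=P[m];print(n,nm,m.sum(),'px',u.mean().round(),v.mean().round(),'med',np.median(q,0).round(4),'min',q.min(0).round(3),'max',q.max(0).round(3))
    red=((H<6)|(H>174))&(S>180)&(V>100)
    rep('tabtop',red&(abs(Z-.07)<.004)&(X>.0))
    rep('wingtop',(V<70)&(abs(Z-.094)<.004))
    rep('yellowtop',(H>24)&(H<34)&(S>150)&(abs(Z-.046)<.005))
    rep('brasstop',(H>12)&(H<26)&(S>100)&(abs(Z-.086)<.004))
    rep('blue top',(H>100)&(H<125)&(S>120)&(abs(Z-.06)<.004))
    m=(S<60)&(abs(Z-.012)<.004)&m0
    m=cv2.morphologyEx(m.astype(np.uint8),cv2.MORPH_CLOSE,np.ones((5,5)))
    k,l,st,c=cv2.connectedComponentsWithStats(m);i=1+st[1:,4].argmax()
    q=P[(l==i)&(abs(Z-.012)<.004)];r=cv2.minAreaRect((q[:,:2]*1000).astype(np.float32));print(n,'plate',r,len(q))
    w=(V<70)&(abs(Z-.094)<.004)&m0
    if w.sum()>5:print('wing rect',cv2.minAreaRect((P[w][:,:2]*1000).astype(np.float32)))
    y0,x0,h,w_={'scene':(130,165,180,180),'side':(135,150,180,200)}[n]
    ims.append(cv2.resize(im[y0:y0+h,x0:x0+w_],(400,400),interpolation=cv2.INTER_CUBIC))
cv2.imwrite('pics/crop.png',np.hstack(ims)[:,:,::-1])
```

```text
scene tabtop 107 px 244.0 209.0 med [ 0.5993 -0.0963  0.069 ] min [ 0.59  -0.105  0.067] max [ 0.607 -0.084  0.072]
scene wingtop 97 px 286.0 146.0 med [0.6118 0.0502 0.0923] min [0.583 0.046 0.09 ] max [0.629 0.059 0.095]
scene yellowtop 25 px 260.0 152.0 med [0.5546 0.0562 0.0448] min [0.549 0.051 0.041] max [0.559 0.063 0.047]
scene brasstop 126 px 220.0 236.0 med [ 0.5944 -0.1689  0.0851] min [ 0.583 -0.179  0.082] max [0.63  0.057 0.088]
scene blue top 386 px 210.0 266.0 med [ 0.5967 -0.2098  0.0591] min [ 0.567 -0.218  0.056] max [ 0.625 -0.2    0.062]
scene plate ((597.9668579101562, -60.42771911621094), (340.6094665527344, 150.53082275390625), 88.8656234741211) 8308
wing rect ((606.279296875, 52.32572555541992), (12.550585746765137, 45.753971099853516), 88.58888244628906)
side tabtop 72 px 264.0 174.0 med [ 0.5946 -0.0908  0.0699] min [ 0.587 -0.103  0.067] max [ 0.604 -0.082  0.073]
side wingtop 116 px 197.0 205.0 med [0.6071 0.0575 0.0934] min [0.579 0.049 0.09 ] max [0.626 0.062 0.096]
side yellowtop 34 px 220.0 241.0 med [0.5528 0.0564 0.0458] min [0.548 0.051 0.043] max [0.558 0.062 0.048]
side brasstop 78 px 292.0 149.0 med [ 0.5916 -0.1659  0.0856] min [ 0.581 -0.178  0.082] max [0.625 0.059 0.089]
side blue top 154 px 307.0 149.0 med [ 0.59   -0.2076  0.0601] min [ 0.565 -0.217  0.056] max [ 0.623 -0.199  0.063]
side plate ((597.5465698242188, -60.18144226074219), (340.140380859375, 152.2355499267578), 88.84868621826172) 6760
wing rect ((602.6304321289062, 55.37702178955078), (11.643211364746094, 47.4017219543457), 85.48143005371094)
```

View pics/crop.png

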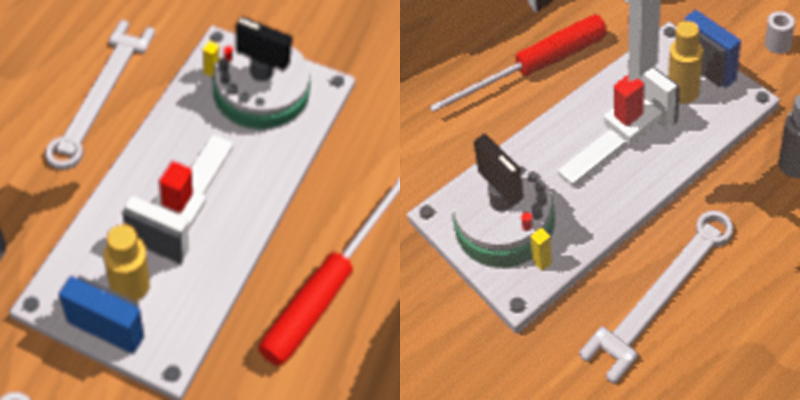

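The crop confirms the brass shaft between the grey jaw faces at about (590,-167) mm. The plate size (340x151) and the heights match the description, and the jig yaw is about -1.1°.

Run:
```python
from h import *
from scipy.spatial.transform import Rotation as R
o=robot.get_obs();print(R.from_euler('xyz',o['ee_rot']).as_matrix().round(3));print(robot.camera_params('wrist'))
```

```text
[[-0.002  1.     0.   ]
 [ 0.     0.    -1.   ]
 [-1.    -0.002 -0.   ]]
{'vertical_fov': 65.70646984690485, 'cx': 254.5419688447505, 'cy': 196.9545457965722, 'T_tool_cam': array([[-7.52268991e-04, -2.76561156e-01,  9.60996025e-01,
         2.02015909e-02],
       [ 9.99999534e-01, -7.89937119e-04,  5.55468184e-04,
        -1.76541373e-03],
       [ 6.05505509e-04,  9.60995995e-01,  2.76561621e-01,
        -8.03445638e-02],
       [ 0.00000000e+00,  0.00000000e+00,  0.00000000e+00,
         1.00000000e+00]])}
```

```bash
python3 -m pendant '{"turn":[[0,0,-0.02],[0,0,0],[0,0,0],[0,0,0],[0,0,0],[0,0,0]],"delta_pos":[[1.2,-2.4,-2.5],[1.2,-2.4,-2.5],[1.2,-2.3,-2.5],[1.1,-2.3,-2.5],[0,0,0],[0,0,0]],"gripper":[6,6,6,6,6,6]}'
python3 - <<'E'
from h import *
im,d=snap('wrist','w0')
cv2.imwrite('pics/w0.png',cv2.resize(im[:,:,::-1],(768,576)))
E
```

```text
time: 0.85
tool_pos: [0.597, -0.0936, 0.3051]
ee_rot: [3.051, 1.57, 1.46]
wrist_force: [-0.3, 0.0, 0.7]
width: 0.06
```

View pics/w0.png

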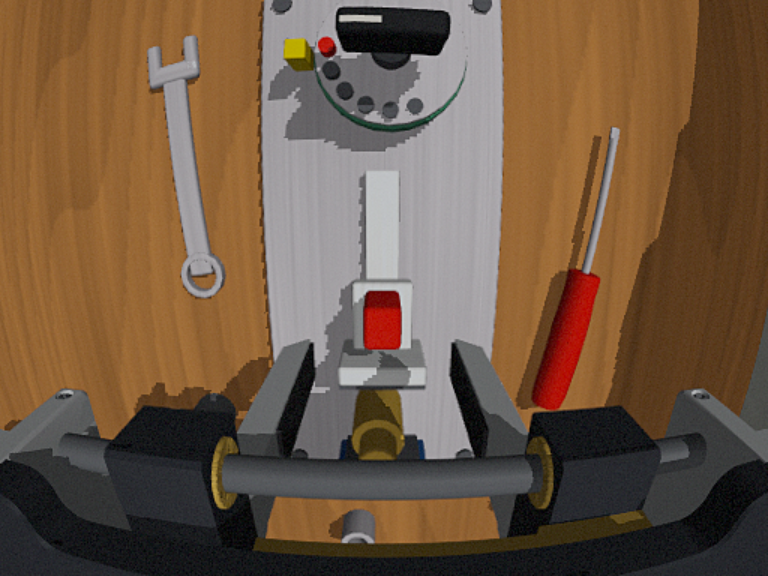

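The wrist view shows the red tab at (382,320) centred between the fingers and the brass shaft at (378,425) behind the jaw. The tools are well clear. I go down and grip the tab.

```bash
python3 -m pendant '{"turn":[[0,0,0],[0,0,0],[0,0,0],[0,0,0],[0,0,0],[0,0,0],[0,0,0],[0,0,0]],"delta_pos":[[0,0,-2.2],[0,0,-2.2],[0,0,-2.0],[0,0,0],[0,0,0],[0,0,0],[0,0,0],[0,0,0]],"gripper":[5,5,5,5,1.0,1.0,1.0,1.0]}'; python3 -m pendant '{"turn":[[0,0,0],[0,0,0]],"delta_pos":[[0,0,0],[0,0,0]],"gripper":[1,1]}'
```

```text
time: 1.9
tool_pos: [0.5969, -0.094, 0.2416]
ee_rot: [0.382, 1.571, -1.209]
wrist_force: [-1.9, -0.9, 4.3]
width: 0.0201
time: 2.15
tool_pos: [0.5969, -0.094, 0.2416]
ee_rot: [0.576, 1.571, -1.014]
wrist_force: [-2.5, 1.6, 4.9]
width: 0.0196
```

```bash
python3 -m pendant '{"turn":[[0,0,0],[0,0,0],[0,0,0],[0,0,0],[0,0,0],[0,0,0]],"delta_pos":[[-0.01,-0.5,0],[-0.01,-0.5,0],[-0.01,-0.5,0],[-0.01,-0.5,0],[-0.01,-0.6,0],[0,0,0]],"gripper":[1,1,1,1,1,1]}'; python3 -m pendant '{"turn":[[0,0,0],[0,0,0]],"delta_pos":[[0,-0.3,0],[0,0,0]],"gripper":[1,1]}'
```

```text
time: 2.9
tool_pos: [0.5964, -0.1195, 0.2416]
ee_rot: [-3.13, 1.569, 1.563]
wrist_force: [-3.1, 2.5, 6.4]
width: 0.0196
time: 3.15
tool_pos: [0.5964, -0.1223, 0.2416]
ee_rot: [-3.039, 1.569, 1.653]
wrist_force: [-3.5, 3.0, 5.4]
width: 0.0199
```

```bash
for i in 1 2; do python3 -m pendant '{"turn":[[0,0,0],[0,0,0]],"delta_pos":[[0,-0.2,0],[0,0,0]],"gripper":[1,1]}'|grep -E 'pos|force'; done
```

```text
tool_pos: [0.5964, -0.1235, 0.2416]
wrist_force: [-3.3, 6.4, 6.8]
tool_pos: [0.5964, -0.1243, 0.2415]
wrist_force: [-3.9, 9.6, 7.3]
```

```bash
for i in 1 2; do python3 -m pendant '{"turn":[[0,0,0],[0,0,0],[0,0,0]],"delta_pos":[[0,-0.2,0],[0,0,0],[0,0,0]],"gripper":[1,1,1]}'|grep -E 'pos|force|width'; done
python3 - <<'E'
from h import *
a,d=snap('scene','s1');P=pts('scene',d);hsv=cv2.cvtColor(a,cv2.COLOR_RGB2HSV)
b,_=snap('side','d1')
cv2.imwrite('pics/c1.png',np.hstack([cv2.resize(a[190:310,160:290],(433,400)),cv2.resize(b[120:220,230:350],(360,300)) if 0 else cv2.resize(b[120:220,230:350],(360,400))])[:,:,::-1])
E
```

```text
tool_pos: [0.5964, -0.125, 0.2415]
wrist_force: [-5.1, 13.8, 7.8]
width: 0.0195
tool_pos: [0.5965, -0.1259, 0.2415]
wrist_force: [-3.4, 16.7, 8.8]
width: 0.0196
```

View pics/c1.png

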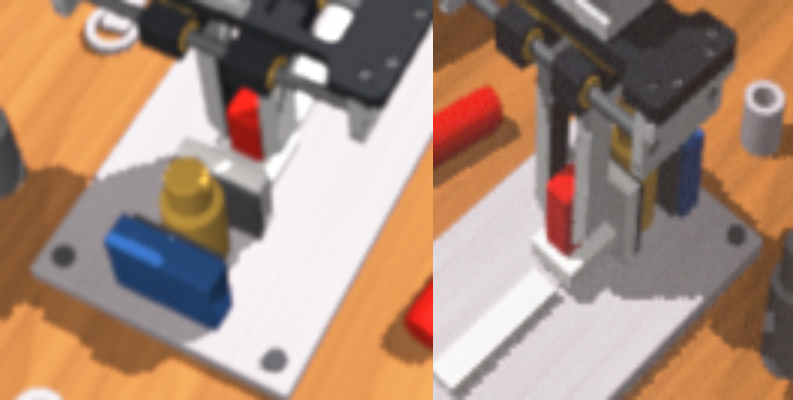

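The crops show the shaft upright, pinched between the jaw pad and the fixed jaw. The reaction is about 14 N above sliding friction. I release in place and go up.

```bash
python3 -m pendant '{"turn":[[0,0,0],[0,0,0],[0,0,0],[0,0,0],[0,0,0],[0,0,0],[0,0,0],[0,0,0]],"delta_pos":[[0,0,0],[0,0,0],[0,0,0],[0,0,0],[0,0,2],[0,0,3],[0,0,3],[0,0,3]],"gripper":[5,5,5,5,5,5,5,5]}'; python3 -m pendant '{"turn":[[0,0,0],[0,0,0],[0,0,0],[0,0,0]],"delta_pos":[[0,4,0],[0,4,0],[0,0,0],[0,0,0]],"gripper":[5,5,5,5]}'
python3 - <<'E'
from h import *
a,d=snap('scene','s2');P=pts('scene',d);b,_=snap('side','d2');w,_=snap('wrist','w2')
print(robot.get_obs()['tool_pos'],robot.get_obs()['joint_positions'].round(2))
hsv=cv2.cvtColor(a,cv2.COLOR_RGB2HSV);H,S,V=[hsv[...,i].astype(int) for i in range(3)];Z=P[...,2]
m0=np.zeros(Z.shape,bool);m0[135:310,170:330]=1
for nm,m in(('tab',((H<6)|(H>174))&(S>180)&(abs(Z-.07)<.004)),('brass',(H>12)&(H<26)&(S>100)&(abs(Z-.086)<.004)&(P[...,1]<-.1)),('blue',(H>100)&(H<125)&(S>120)&(abs(Z-.06)<.004))):
    q=P[m&m0];print(nm,len(q),np.median(q,0).round(4) if len(q) else'')
cv2.imwrite('pics/c2.png',np.hstack([cv2.resize(a[190:310,160:290],(325,300)),cv2.resize(w,(400,300))])[:,:,::-1])
E
```

```text
time: 5.5
tool_pos: [0.5964, -0.1314, 0.3515]
ee_rot: [0.595, 1.571, -0.996]
wrist_force: [1.0, -0.6, 0.5]
width: 0.0501
time: 6.0
tool_pos: [0.5965, -0.0515, 0.3506]
ee_rot: [0.028, 1.57, -1.563]
wrist_force: [-0.8, -1.3, 0.6]
width: 0.0496
[ 0.59654621 -0.05212423  0.35050665] [-0.18  0.21  1.34 -0.    1.59 -0.16]
tab 122 [ 0.5982 -0.1244  0.0688]
brass 130 [ 0.5939 -0.1809  0.0849]
blue 391 [ 0.5964 -0.2097  0.0591]
```

View pics/c2.png

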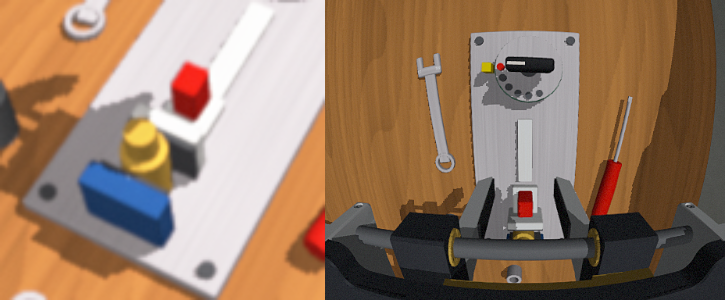

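The jaw stayed shut: the tab moved 28 mm and the shaft-to-tab distance is 56.5 mm (58 nominal). The wrist half shows the wing at home with the red stud at the yellow pointer. I now measure the wing from this wrist picture.

```bash
cat >> h.py <<'E'
from scipy.spatial.transform import Rotation as Rn
def wray(tag,uv,z):
    q=np.load(tag+'.npz');p=robot.camera_params('wrist');T=np.array(p['T_tool_cam']);f=192/np.tan(np.radians(p['vertical_fov'])/2)
    a=(np.asarray(uv,float)-[p['cx'],p['cy']]);r=np.hypot(*a.T);th=r/f
    c=np.c_[a*(np.sin(th)/r)[:,None],np.cos(th)]
    R=Rn.from_euler('xyz',q['rot']).as_matrix();D=c@T[:3,:3].T@R.T;C=R@T[:3,3]+q['pos']
    return C+D*((z-C[2])/D[:,2])[:,None]
E
python3 - <<'E'
from h import *
for t in('w0','w2'):
    q=np.load(t+'.npz');im,d=q['im'],q['d'];hsv=cv2.cvtColor(im,cv2.COLOR_RGB2HSV);H,S,V=[hsv[...,i].astype(int) for i in range(3)]
    v,u=np.mgrid[:384,:512];uv=np.c_[u.ravel(),v.ravel()]
    # height per pixel from depth along axis
    p=robot.camera_params('wrist');T=np.array(p['T_tool_cam']);f=192/np.tan(np.radians(p['vertical_fov'])/2)
    a=uv-[p['cx'],p['cy']];r=np.hypot(*a.T)+1e-9;th=r/f
    c=np.c_[a*(np.tan(th)/r)[:,None],np.ones(len(r))]*d.reshape(-1,1)
    R=Rn.from_euler('xyz',q['rot']).as_matrix();X=((c@T[:3,:3].T+T[:3,3])@R.T+q['pos']).reshape(384,512,3)
    m=(abs(X[...,2]-.094)<.005)&(d>0)&(v<140)&(abs(X[...,0]-.605)<.05)&(abs(X[...,1]-.055)<.05)
    P=wray(t,np.c_[u[m],v[m]],.094);print(t,m.sum(),'uv',u[m].mean(),v[m].mean(),cv2.minAreaRect((P[:,:2]*1000).astype(np.float32)),np.median(X[m],0))
    m=(H>24)&(H<34)&(S>150)&(abs(X[...,2]-.046)<.004)&(v<140)
    P=wray(t,np.c_[u[m],v[m]],.046);print(' post',m.sum(),(P.min(0)+P.max(0))/2,P.max(0)-P.min(0))
E
```

```text
w0 1474 uv 261.51628222523743 14.704206241519675 ((602.9599609375, 52.72418975830078), (14.841906547546387, 48.994041442871094), 86.5614242553711) [0.60300304 0.05309416 0.09342134]
 post 205 [0.55179484 0.05604677 0.046     ] [1.23581733e-02 1.33040083e-02 5.55111512e-17]
w2 1084 uv 261.70848708487085 81.21217712177122 ((602.7471923828125, 54.1229133605957), (14.34996223449707, 49.528987884521484), 86.46037292480469) [0.60291659 0.0540708  0.09353572]
 post 145 [0.55179717 0.05707631 0.046     ] [0.01270386 0.0113588  0.        ]
```

Wing is at (0.603, 0.0535), 49 x 14.5 mm, yaw -3.5°, and the post direction gives -3.3°. I turn 1.53 rad anticlockwise so the last joint stays in range for the clockwise turn.

```bash
python3 -m pendant '{"turn":[[0,0,0.17],[0,0,0.17],[0,0,0.17],[0,0,0.17],[0,0,0.17],[0,0,0.17],[0,0,0.17],[0,0,0.17]],"delta_pos":[[0.1,1.3,0],[0.1,1.3,0],[0.1,1.3,0],[0.1,1.3,0],[0.1,1.3,0],[0.1,1.3,0],[0.1,1.3,0],[0,1.3,0]],"gripper":[5,5,5,5,5,5,5,5]}' >/dev/null; python3 -m pendant '{"turn":[[0,0,0.17],[0,0,0],[0,0,0]],"delta_pos":[[0,0,-1.5],[0,0,-1.5],[0,0,0]],"gripper":[5,5,5]}'
python3 - <<'E'
from h import *
w,_=snap('wrist','w3');o=robot.get_obs();M=Rn.from_euler('xyz',o['ee_rot']).as_matrix()
print(o['tool_pos'],o['joint_positions'].round(2),'tool y yaw deg',np.degrees(np.arctan2(M[1,1],M[0,1])), 'grasp',o['tool_pos']+M[:,0]*.18)
cv2.imwrite('pics/w3.png',w[:,:,::-1])
E
```

```text
time: 7.52
tool_pos: [0.6032, 0.0523, 0.3184]
ee_rot: [-3.088, 1.567, 3.131]
wrist_force: [-0.4, 0.0, 0.3]
width: 0.05
[0.60340276 0.0524163  0.31962818] [-0.01  0.24  1.36  0.    1.54 -1.51] tool y yaw deg 86.3568001988873 grasp [0.60302286 0.05242714 0.13962858]
```

View pics/w3.png

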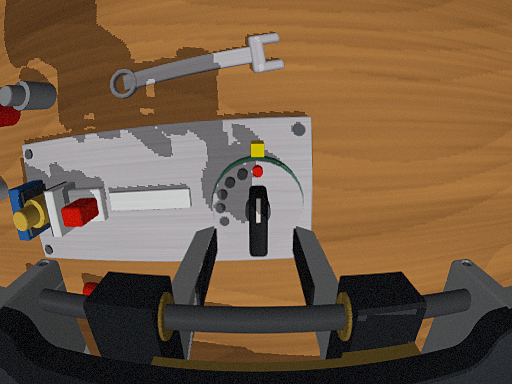

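The wing at (259,222) stands centred between the fingers, with the red stud by the yellow post at home. I go down and grip.

```bash
python3 -m pendant '{"turn":[[0,0,0],[0,0,0],[0,0,0],[0,0,0],[0,0,0],[0,0,0],[0,0,0],[0,0,0]],"delta_pos":[[0,0.1,-2],[0,0,-2],[0,0,-1.8],[0,0,0],[0,0,0],[0,0,0],[0,0,0],[0,0,0]],"gripper":[5,5,5,5,0.5,0.5,0.5,0.5]}'; python3 -m pendant '{"turn":[[0,0,0],[0,0,0],[0,0,0]],"delta_pos":[[0,0,0],[0,0,0],[0,0,0]],"gripper":[0.5,0.5,0.5]}'
python3 -c "
from h import *
o=robot.get_obs();print(o['wrist_torque'],o['wrist_force'])"
```

```text
time: 8.57
tool_pos: [0.6036, 0.0544, 0.2632]
ee_rot: [1.069, 1.569, 1.008]
wrist_force: [0.6, 3.3, -0.0]
width: 0.0138
time: 8.95
tool_pos: [0.6036, 0.0545, 0.2632]
ee_rot: [0.951, 1.569, 0.89]
wrist_force: [0.7, 3.0, 2.9]
width: 0.0132
[ 0.66908949 -0.074192    0.00305303] [0.65871862 3.00584663 2.9370144 ]
```

```bash
cat > st.py <<'E'
from h import *
o=robot.get_obs();M=Rn.from_euler('xyz',o['ee_rot']).as_matrix()
print('yaw rad',np.arctan2(M[1,1],M[0,1]).round(3),'tilt',M[:,0].round(3),o['tool_pos'].round(4),'F',o['wrist_force'].round(1),'tq',o['wrist_torque'].round(2),'w',o['width'].round(4))
E
python3 st.py; python3 -m pendant '{"turn":[[0,0,-0.08],[0,0,-0.08],[0,0,-0.08],[0,0,-0.08],[0,0,-0.08],[0,0,0],[0,0,0]],"delta_pos":[[0,0,0],[0,0,0],[0,0,0],[0,0,0],[0,0,0],[0,0,0],[0,0,0]],"gripper":[0.5,0.5,0.5,0.5,0.5,0.5,0.5]}' >/dev/null; python3 st.py
```

```text
Traceback (most recent call last):
  File "st.py", line 3, in <module>
    print('yaw rad',np.arctan2(M[1,1],M[0,1]).round(3),'tilt',M[:,0].round(3),o['tool_pos'].round(4),'F',o['wrist_force'].round(1),'tq',o['wrist_torque'].round(2),'w',o['width'].round(4))
                                                                                                                                                                       ^^^^^^^^^^^^^^^^
AttributeError: 'float' object has no attribute 'round'
Traceback (most recent call last):
  File "st.py", line 3, in <module>
    print('yaw rad',np.arctan2(M[1,1],M[0,1]).round(3),'tilt',M[:,0].round(3),o['tool_pos'].round(4),'F',o['wrist_force'].round(1),'tq',o['wrist_torque'].round(2),'w',o['width'].round(4))
                                                                                                                                                                       ^^^^^^^^^^^^^^^^
AttributeError: 'float' object has no attribute 'round'
```

```bash
sed -i "s/o\['width'\].round(4)/o['width']/" st.py; python3 st.py
python3 - <<'E'
from h import *
w,_=snap('wrist','w4');cv2.imwrite('pics/w4.png',w[:,:,::-1])
E
```

```text
yaw rad 1.112 tilt [ 0.001  0.002 -1.   ] [0.6037 0.0547 0.2632] F [0.4 5.6 2.9] tq [ 0.96 -0.13 -0.03] w 0.013652336108664438
```

View pics/w4.png

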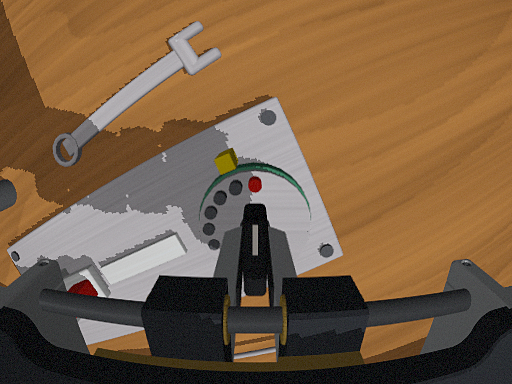

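The knob followed the tool: it has turned 0.395 rad and the first dark stud is at the pointer (227,160), with the red one past it. On to stop two, then check, then stop three.

```bash
python3 -m pendant '{"turn":[[0,0,-0.08],[0,0,-0.08],[0,0,-0.08],[0,0,-0.08],[0,0,-0.08],[0,0,0],[0,0,0]],"delta_pos":[[0,0.1,0],[0,0,0],[0,0,0],[0,0,0],[0,0,0],[0,0,0],[0,0,0]],"gripper":[0.5,0.5,0.5,0.5,0.5,0.5,0.5]}' >/dev/null; python3 st.py;  python3 -m pendant '{"turn":[[0,0,-0.08],[0,0,-0.08],[0,0,-0.08],[0,0,-0.08],[0,0,-0.08],[0,0,0],[0,0,0],[0,0,0]],"delta_pos":[[0,0,0],[0,0,0],[0,0,0],[0,0,0],[0,0,0],[0,0,0],[0,0,0],[0,0,0]],"gripper":[0.5,0.5,0.5,0.5,0.5,0.5,0.5,0.5]}' >/dev/null; python3 st.py
python3 - <<'E'
from h import *
w,_=snap('wrist','w5');a,_=snap('scene','s5')
cv2.imwrite('pics/w5.png',np.hstack([cv2.resize(w,(480,360)),cv2.resize(a[190:310,160:290],(320,360))])[:,:,::-1])
E
```

```text
yaw rad 0.712 tilt [ 0.002  0.    -1.   ] [0.6038 0.0551 0.2632] F [1.1 4.5 4.1] tq [ 0.72 -0.32  0.04] w 0.013629057505461608
yaw rad 0.311 tilt [ 0.002  0.001 -1.   ] [0.6039 0.0552 0.2632] F [1.6 4.  4.2] tq [ 0.75 -0.34  0.02] w 0.013989130245695511
```

View pics/w5.png

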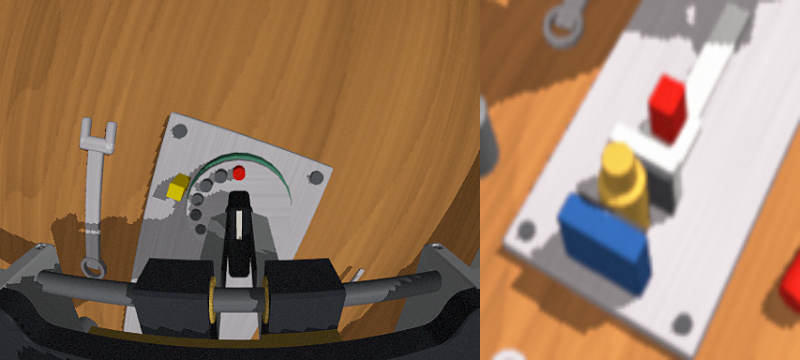

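The tool has turned 1.196 rad with the wing held. The red stud at (239,173) is about 70° past the pointer at (177,187), so the third dark stud at (195,198) is at the pointer. The shaft is still clamped upright. Handing in.

```bash
python3 -c "
from bench import robot
print(robot.close_job(), robot.get_obs()['width'])"
```

```text
the job is handed in; nothing more can be done
the job is handed in; nothing more can be done
```

The job is handed in: the jaw is shut on the brass shaft, and the knob is at its third stop, still held in the fingers. `close_job` reports no verdict.

- **Jaw:** I slid it shut by its red tab until it pushed back with about 14 N beyond sliding friction, then let go. The pictures after that show the shaft upright between both jaws. The shaft-to-tab distance measured 56.5 mm against a nominal 58 mm, which is about the camera's accuracy. I had no direct reading of the gap.
- **Knob:** I turned it clockwise in three steps of 0.40 rad, 1.196 rad in all. The first dark stud was at the yellow pointer after the first step. In the last picture the third was there, at about 1.23 rad by a rough pixel estimate. The wing was still gripped at a 14 mm opening, with only about 4 N of side force at the wrist.
- **Tools:** I kept clear of the wrench, screwdriver and socket and saw no sign they had moved. I did not measure their positions at the end.

The last script was also meant to print the finger opening after hand-in, but it returned nothing. The last grip reading is therefore from just before hand-in. No other check failed or disagreed.

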